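Stand the fallen test target up and set it to the stop

TASK

The checkered test target has fallen on its back: push against its raised foot to tip it back upright, then push it along the bench until the orange toe of its foot sits flush against the aluminium stop bar, checkers facing the camera and the whole toe on the bar. Only push it; do not pick it up. Leave the spare lens, the light meter and the film canister where they are.

Things in the scene. Friction and masses are not known exactly. Their poses are not given: they have to be found in the camera images.
- target: Loose L-shaped target, 0.4 to 0.85 kg: steel foot 110 mm heel to toe, 90 wide, 14 thick; plate 130 mm heel to top, 90 wide, 8 thick, at a right angle; checkers on the inner face. Origin: middle of the heel's outer edge, on the table both fallen and upright. x: heel to plate top, z: heel to toe. Fallen at the start: plate flat, x level away from the stop, foot straight up. Upright: x up, z level to the stop.
- heel (a point): The target's origin. Mass centre at x 22, z 43 mm (heavy foot): pushing the raised foot's inner face (14 mm from the heel edge, on the plate's side) near the toe, towards the stop, takes 1 to 3 N and tips it about the heel edge; past about 27 degrees it falls onto its foot by itself. Upright, it slides when pushed low on the plate's back (flush with the heel edge), 3 to 10 N.
- toe_a (a point): point on the end of the orange toe (last 10 mm of the foot): 110 mm from the heel edge along the target's z, 40 mm to its +y, on the foot's underside
- toe_b (a point): the same, 40 mm to the target's -y. Pushed with one point in the middle of its back, the foot turns itself square to the bar once a corner meets it
- stop: Aluminium stop bar fixed to the table, 200 mm long (own y), 20 wide, 16 high. Origin: on the table at the middle of the face that the toe must meet; x is level, square to that face, into the bar. Behind it, fixed too, an olive camera 90 mm wide, 105 high, its lens looking over the bar along -x. At the start the target's heel edge is 170 to 230 mm before the face, turned up to 12 degrees.
- lens: spare lens, loose black cylinder 60 mm across, 48 mm high, origin at the middle of its underside; leave alone
- meter: light meter, loose grey box 75 x 45 x 22 mm with a black knob (30 mm high in all), origin at the middle of its underside; leave alone
- canister: white film canister with black cap, loose, 34 mm across, 50 mm high, origin at the middle of its underside; leave alone
Mind the look-alikes: they are no part of the job. Several things look just like the stop: the one meant starts farthest to the robot's right. Leave any red look-alike of the target alone.

How it is judged:
By the outcome, as a careful person would: the job done as asked, in the order asked, and still so for the second after the job is handed in, with the robot touching nothing.
It also fails if it takes over 48 s, if anything falls off the work surface, if the arm or the gripper's body presses on something with over 40 N, if the wrist force passes 120 N, or if a joint passes its speed limit or range.

ROBOT

A 6-joint arm with a two-finger parallel gripper is mounted at the origin on the work surface. World frame = base frame: x ahead of the robot, y to its left, z up, the work surface at z = 0. Lengths are in m, angles in rad, forces in N, time in s.
With the tool pointing down it reaches from about 0.375 to 0.9 m from the base axis. Payload 3.1 kg.
Tool frame: the origin (TCP) lies midway between the tips of the shut fingers; the grasp point (between the pads) lies 19 mm behind it; z points along the fingers, y is the line along which they close (so a half turn about z gives the same grasp; the last joint's range is limited). The gripper opens to 85 mm and grips with 20 to 120 N. Pads are 22 mm wide; open, the fingers measure 114 mm over their backs; the gripper's body (76 mm by 85 mm) begins 54 mm behind the grasp point. The pads swing forward as they close: fully open they stand 13 mm farther back than shut.
Start: joints at [-1.413, 0.527, 1.433, -0, 1.181, -0.178], TCP at [0.206, -0.59, 0.231] pointing down, gripper open.
Joint ranges: [-3.08, 3.08], [-0.75, 2.2], [0.22, 2.44], [-1.43, 4.57], [0, 2.65], [-2.85, 2.85]. Speed limits (rad/s): [2.79, 2.79, 3.14, 3.14, 3.14, 3.14].

INTERFACE

Orientations are given as a unit quaternion [x, y, z, w].
In Python, from station import manip gives the robot as it stands.
- The arm moves only by the tool move_arm, never from a script. Its argument "increments" is a list that holds one entry, the list of rows, each a list of 5 numbers: the gripper's target within -1 to 1 (shut at 1, half-way at 0, fully open at -1), then the shift along the world's x, y, z in m, then the turn about the world's z in degrees. In form: [[[fingers, dx, dy, dz, twist], ...]]. A call has 1 to 8 rows; each row shifts and turns the commanded pose from where the row before left it; what a row does not reach is not made up. A row lasts 1/10 s, in which the tool goes at most 50 mm and 8.59 degrees, less where a joint would pass 70% of its speed; a pose out of reach is approached as far as the arm can. A call with a gripper value outside its range is refused whole. The fingers move at their own pace and stop on an object; "newtons" is the grip in N (left out, the last holds). Time passes only in rows, so rows that do not move let the fingers close. It gives the time, the measured TCP pose, the force, the opening and the grip force at its end, in the units of the state.
- manip.sense(): the state, without advancing time (a new reading comes with each control period).
- manip.snapshot(name): name is "scene" or "top" or "wrist"; returns a dict with "img" (480x640x3 uint8, red, green, blue), "fx", "fy", "cx", "cy" (pixels), "world_to_cam" (4x4, takes a point from world to camera coordinates); the wrist camera has in their place "tool_from_camera" (4x4, takes a point from camera to tool coordinates, whose origin is the TCP and whose axes are the flange's). Camera axes: x right, y down, z forward; pixel columns grow to the right and rows downward; lengths in m; the calibration is good to about 2 mm. A picture is of the moment at which its call begins: read the wrist's pose just before it. There is no depth.
- manip.sign_off(): hands the job in; it is judged then, once.
Trained networks look in the newest picture that a camera, given by its name, has taken for a name from the list of things; names that differ only in an ending like _2 or _b are one class to them, and where a whole thing is asked for, a point or a joint stands for the part that bears it (a point fixed in the world has none). Each returns a list of dicts, best first, with "confidence" (0 to 1); they miss things now and then, are a little off and sometimes report something else, mostly with a low value. They report only what shows in the picture. A call takes as long as a camera call. They do not tell look-alikes from the thing itself.
- manip.spot_in(label, camera): "xyz" ([x, y, z] in m, in world coordinates, good to about 4 mm: the middle of the surface that is visible of it).
- manip.mark_of(label, camera): "xyz" ([x, y, z] in m, in world coordinates, good to about 4 mm: a listed point, or the origin of a listed thing).
The state is a dict: "t": time; "q": joint angles; "qd": joint speeds; "tau": joint torques, N m; "tcp_pos": TCP position; "tool_rot": TCP orientation; "force": force on the tool from outside, world axes, zero at the start; "ft_torque": the same for the moment, N m; "finger_gap": opening from 0.0 (shut) to 1.0 (fully open); "gripper_force": force on a finger pad.
Only numpy, scipy, OpenCV 4.12 (cv2) and the standard library are available. Lean on these libraries where they do the work, as an engineer would, in place of code of your own. Each camera call takes 0.05 s, during which the arm holds its last target. There are 200 camera calls.

## Working session

There is one attempt and no reset: what is moved stays moved. The work goes in short steps, Python scripts to look and compute and a tool call to move; the robot and the scene stay as the last step left them, time stands still between calls to the robot, and variables do not carry over. Pictures are saved under pics/ and viewed, at most 10 in all, crops included, and the job is handed in when it is done.

Besides the shell and the picture viewer there is one more tool, called after ">>>" in YAML: its name, and indented under it one key for each argument. move_arm: Moves the arm, as the interface text tells. Its arguments: {"type":"object","properties":{"increments":{"type":"array","items":{"type":"array","items":{"type":"array","items":{"type":"number"}}}},"newtons":{"type":"number"}},"required":["increments"]}

```bash
mkdir -p pics
python3 - <<'E'
from station import manip
import cv2,numpy as np
for c in ("scene","top"):
    s=manip.snapshot(c); cv2.imwrite(f"pics/{c}0.png",s["img"][:,:,::-1])
    print(c,s["fx"],s["cx"],s["cy"],np.round(s["world_to_cam"],3).tolist())
    for l in ("target","heel","toe_a","toe_b","stop","lens","meter","canister"):
        print(l,[(np.round(d["xyz"],3).tolist(),round(d["confidence"],2)) for d in manip.mark_of(l,c)])
print(manip.sense())
E
```

```text
scene 497.1550343777186 315.7039008108376 232.62063044143736 [[0.025, 1.0, 0.013, -0.027], [0.578, -0.003, -0.816, -0.22], [-0.816, 0.028, -0.578, 1.461], [0.0, 0.0, 0.0, 1.0]]
target [([0.778, -0.036, -0.003], 0.84), ([0.636, -0.01, -0.0], 0.64), ([0.601, 0.0, 0.109], 0.52)]
heel [([0.775, -0.039, 0.002], 0.95), ([0.636, -0.01, 0.003], 0.8), ([0.588, -0.206, -0.003], 0.28)]
toe_a [([0.601, 0.002, 0.113], 0.89), ([0.679, -0.016, 0.111], 0.82), ([0.751, -0.006, 0.112], 0.68), ([0.807, -0.069, 0.107], 0.6)]
toe_b [([0.601, 0.002, 0.113], 0.89), ([0.679, -0.016, 0.111], 0.82), ([0.751, -0.006, 0.112], 0.68), ([0.807, -0.069, 0.107], 0.6)]
stop [([0.315, 0.212, -0.002], 0.69), ([0.588, -0.206, 0.001], 0.63), ([0.75, -0.161, 0.0], 0.26)]
lens [([0.505, 0.083, 0.004], 0.69)]
meter [([0.479, -0.103, -0.003], 0.57)]
canister [([0.747, -0.161, 0.003], 0.78)]
top 487.33159318148563 317.0635870778145 245.03260076897675 [[0.007, -1.0, -0.005, -0.005], [-0.989, -0.006, -0.15, 0.561], [0.15, 0.006, -0.989, 0.824], [0.0, 0.0, 0.0, 1.0]]
target [([0.774, -0.037, -0.003], 0.88), ([0.64, -0.007, 0.001
[... 490 characters left out ...]
{'t': 0.9, 'q': array([-1.41350335e+00,  5.27483415e-01,  1.43270395e+00,  3.39957890e-05,
        1.18136449e+00, -1.78507166e-01]), 'qd': array([ 1.37860012e-03, -5.01993250e-06, -3.85071902e-04, -2.30191693e-04,
       -1.70734281e-04, -8.30740402e-04]), 'tau': array([ 3.65020915e-04, -4.42298019e+01, -1.78423172e+01, -3.45729168e-04,
        6.47540764e-04,  2.87518297e-06]), 'tcp_pos': array([ 0.20598358, -0.5900684 ,  0.23131934]), 'tool_rot': array([9.85938943e-01, 1.67105956e-01, 1.55080406e-05, 2.05657914e-05]), 'force': array([ 0.02848056, -0.3871579 , -0.09646671]), 'ft_torque': array([-0.00315142,  0.02237913, -0.01852344]), 'gripper_force': 0.0, 'finger_gap': 1.0018126625006665}
```

View pics/scene0.png

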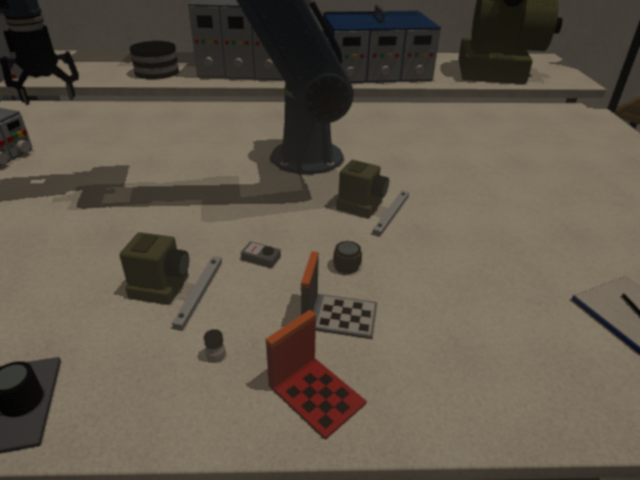

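View pics/top0.png

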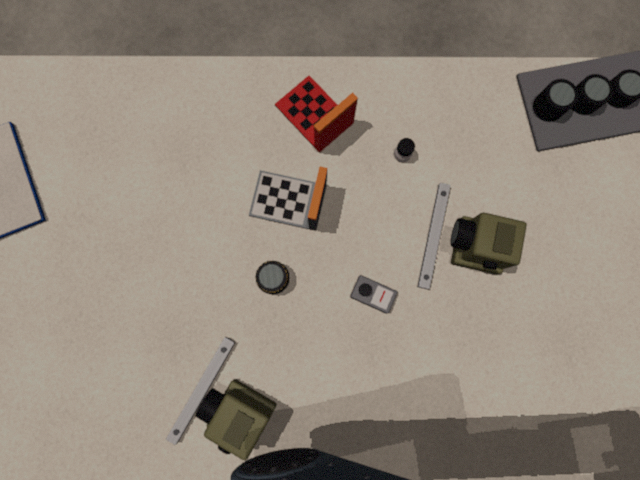

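The top view shows the white target with its foot's orange edge at about (318,197). The right-hand stop bar runs from (445,185) to (425,288). The red look-alike is at (315,110). Next I'll measure the bar line and toe line.

```bash
cat > h.py <<'E'
from station import manip
import cv2,numpy as np
def world(s,uv,z):
    W=np.array(s["world_to_cam"]);R,t=W[:3,:3],W[:3,3]
    o=-R.T@t; out=[]
    for u,v in np.reshape(uv,(-1,2)):
        d=R.T@np.array([(u-s["cx"])/s["fx"],(v-s["cy"])/s["fy"],1]); out.append(o+d*(z-o[2])/d[2])
    return np.array(out)
def pick(s,mask,box):
    m=np.zeros_like(mask);x0,y0,x1,y1=box;m[y0:y1,x0:x1]=mask[y0:y1,x0:x1]
    n,l,st,_=cv2.connectedComponentsWithStats(m); i=1+st[1:,4].argmax()
    return cv2.boxPoints(cv2.minAreaRect(np.argwhere(l==i)[:,::-1].astype(np.float32))),st[i]
def ang(p): # long side centre-line info
    p=p[:,:2]; e=[p[1]-p[0],p[2]-p[1]]; e=sorted(e,key=np.linalg.norm)
    return np.round(p.mean(0),4),[round(np.linalg.norm(k),4) for k in e],np.round(np.degrees(np.arctan2(*e[1][::-1])),1)
E
python3 - <<'E'
from h import *
s=manip.snapshot("top");hsv=cv2.cvtColor(s["img"],cv2.COLOR_RGB2HSV)
print(hsv[236,434],hsv[236,400],hsv[190,321])
bar=((hsv[...,1]<30)&(hsv[...,2]>110)).astype(np.uint8)
org=((hsv[...,1]>150)&(hsv[...,0]>5)&(hsv[...,0]<18)).astype(np.uint8)
p,st=pick(s,bar,(410,175,455,295));print(st,p.tolist(),ang(world(s,p,.016)))
p,st=pick(s,org,(300,160,335,235));print(st,p.tolist(),ang(world(s,p,.11)))
E
```

```text
[ 13  15 149] [ 19  33 171] [ 12 190 165]
[ 419  183   32  106 1167] [[417.1204528808594, 286.4110107421875], [438.5428771972656, 181.67922973632812], [450.4100036621094, 184.10659790039062], [428.9875793457031, 288.83837890625]] (array([ 0.5858, -0.2152]), [np.float64(0.0224), np.float64(0.2007)], np.float64(-12.8))
[308 167  19  53 459] [[307.32135009765625, 217.90830993652344], [319.34454345703125, 166.38038635253906], [328.16436767578125, 168.43833923339844], [316.14117431640625, 219.9662628173828]] (array([ 0.6381, -0.0017]), [np.float64(0.0152), np.float64(0.0905)], np.float64(-12.3))
```

>>> move_arm:
  increments:
    - [[1,0.0275,0.039,0,7.3],[1,0.0275,0.039,0,7.3],[1,0.0275,0.039,0,7.3],[1,0.0275,0.039,0,7.3],[1,0.0275,0.039,0,7.3],[1,0.0275,0.039,0,7.3],[1,0.0275,0.039,0,7.3],[1,0.0275,0.039,0,7.3]]

```text
t: 1.75
tcp_pos: [0.427, -0.2765, 0.2316]
tool_rot: [0.778, 0.629, 0.0, 0.0]
force: [0.1, -0.2, 0.5]
finger_gap: 0.001
gripper_force: 0.0
```

>>> move_arm:
  increments:
    - [[1,0.0275,0.039,0,0],[1,0.0275,0.039,0,0],[1,0.0275,0.039,0,0],[1,0.0275,0.039,0,0],[1,0.0275,0.039,0,0],[1,0.0275,0.039,0,0],[1,0.0275,0.039,0,0],[1,0.0275,0.039,0,0]]

```text
t: 2.55
tcp_pos: [0.647, 0.0358, 0.2314]
tool_rot: [0.779, 0.627, 0.0, 0.0]
force: [0.4, -0.6, -0.6]
finger_gap: 0.001
gripper_force: 0.0
```

>>> move_arm:
  increments:
    - [[1,0,0,-0.047,0],[1,0,0,-0.047,0],[1,0,0,-0.046,0],[1,0,0,0,0],[1,-0.002,-0.009,0,0],[1,-0.002,-0.009,0,0],[1,-0.0015,-0.007,0,0],[1,-0.0015,-0.007,0,0]]

```text
t: 3.35
tcp_pos: [0.6407, 0.0006, 0.0943]
tool_rot: [0.779, 0.627, 0.002, 0.002]
force: [0.0, 0.6, 0.2]
finger_gap: 0.002
gripper_force: 0.4
```

>>> move_arm:
  increments:
    - [[1,-0.0015,-0.007,0,0],[1,-0.0015,-0.007,0,0],[1,-0.0015,-0.007,0,0],[1,-0.0015,-0.007,0,0],[1,-0.0015,-0.007,0,0]]

```text
t: 3.85
tcp_pos: [0.6311, -0.0337, 0.0911]
tool_rot: [0.779, 0.627, -0.0, -0.0]
force: [0.2, -0.4, -1.0]
finger_gap: -0.0
gripper_force: 0.0
```

Run:
```python
from h import *
s=manip.snapshot("scene");cv2.imwrite("pics/s1.png",cv2.resize(s["img"][140:440,120:520,::-1],(800,600)))
print(manip.sense()["force"])
```

```text
[ 0.46804728 -0.8185424  -1.18574941]
```

View pics/s1.png

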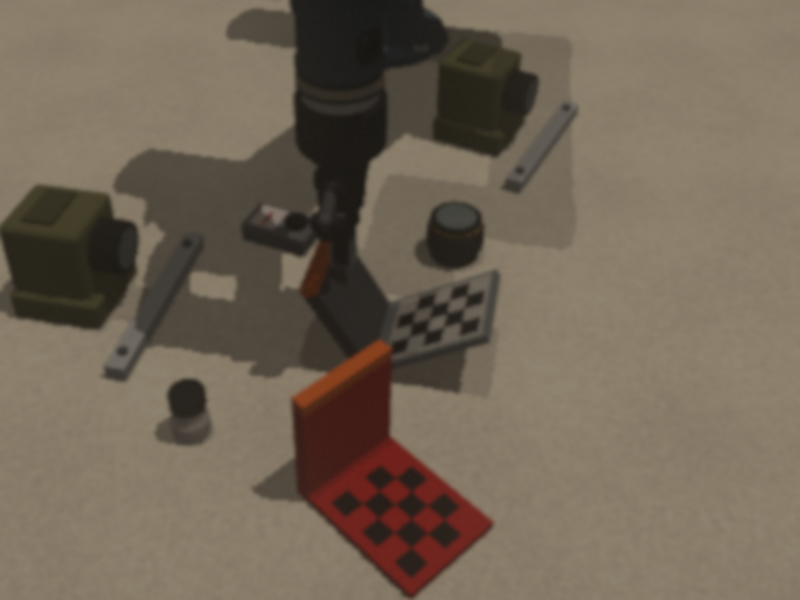

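The crop shows the finger on the inner face of the foot, near the toe at (335,280). The foot is tilted about 25–30° and the plate is lifting, so it's tipping as planned. I'll push a little further.

>>> move_arm:
  increments:
    - [[1,-0.0015,-0.006,0,0],[1,-0.0015,-0.006,0,0],[1,-0.001,-0.005,0,0],[1,0,0,0,0],[1,0,0,0,0],[1,0,0,0,0],[1,0,0,0,0]]

```text
t: 4.6
tcp_pos: [0.6275, -0.0498, 0.0913]
tool_rot: [0.779, 0.627, 0.0, -0.0]
force: [-0.2, -0.1, -0.4]
finger_gap: 0.002
gripper_force: 0.0
```

Run:
```python
from h import *
s=manip.snapshot("scene");cv2.imwrite("pics/s2.png",cv2.resize(s["img"][140:440,120:520,::-1],(800,600)))
print(manip.sense()["force"])
```

```text
[-0.0915822  -0.3768619  -0.17420664]
```

View pics/s2.png

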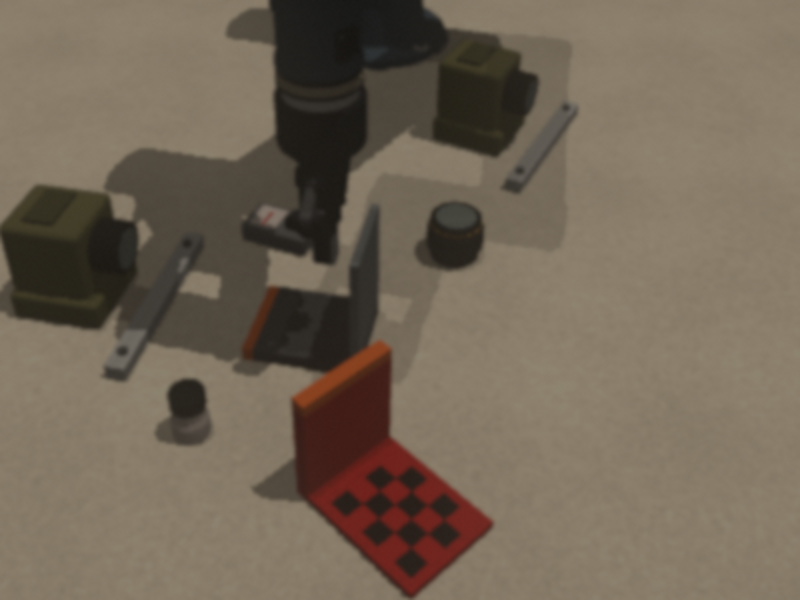

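The target is standing on its foot: plate top at about (370,210), orange toe at about (262,322). Next I'll go up and around behind the plate, then remeasure.

>>> move_arm:
  increments:
    - [[1,0,0,0.045,0],[1,0,0,0.045,0],[1,0.008,0.037,0,0],[1,0.008,0.037,0,0],[1,0.008,0.037,0,0],[1,0,0,0,0]]

```text
t: 5.25
tcp_pos: [0.6518, 0.0658, 0.1816]
tool_rot: [0.778, 0.629, 0.001, -0.0]
force: [-1.1, -0.3, -0.4]
finger_gap: 0.005
gripper_force: 0.0
```

Run:
```python
from h import *
s=manip.snapshot("top");cv2.imwrite("pics/t2.png",s["img"][:,:,::-1]);hsv=cv2.cvtColor(s["img"],cv2.COLOR_RGB2HSV)
org=((hsv[...,1]>150)&(hsv[...,0]>5)&(hsv[...,0]<18)).astype(np.uint8)
p,st=pick(s,org,(310,150,420,250));print(st,ang(world(s,p,.010)))
for c in("top","scene"):
  if c=="scene": manip.snapshot(c)
  for l in("heel","toe_a"):print(l,[(np.round(d["xyz"],3).tolist(),round(d["confidence"],2)) for d in manip.mark_of(l,c)])
```

```text
[371 197  14  46 214] (array([ 0.6148, -0.1126]), [np.float64(0.0086), np.float64(0.0884)], np.float64(-12.0))
heel [([0.632, -0.006, -0.002], 0.69), ([0.779, -0.039, -0.002], 0.56)]
toe_a [([0.755, -0.003, 0.115], 0.92), ([0.653, -0.124, 0.003], 0.73), ([0.802, -0.067, 0.109], 0.72), ([0.577, -0.11, -0.003], 0.61)]
heel [([0.777, -0.036, 0.004], 0.83)]
toe_a [([0.654, -0.126, 0.002], 0.86), ([0.807, -0.068, 0.106], 0.79), ([0.574, -0.114, 0.004], 0.66), ([0.75, -0.01, 0.107], 0.58)]
```

View pics/t2.png

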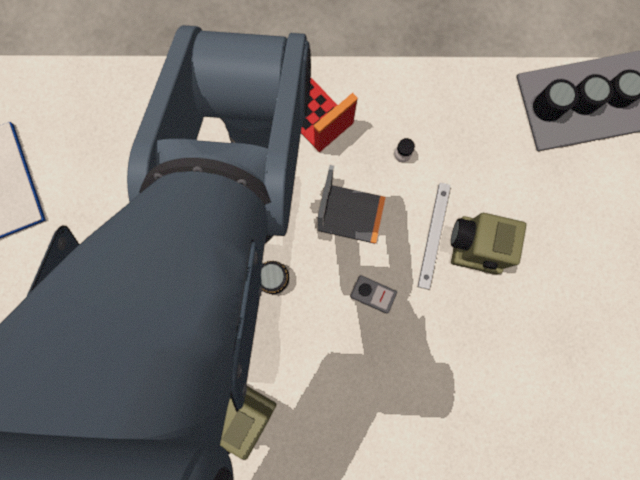

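The top view shows the target upright, with its orange toe at (378,219) and about 91 mm to go to the bar. It's square to within about 1° and the lateral offset is about 6 mm. I'll lower behind the plate with the gripper body just above the plate top, then make contact.

>>> move_arm:
  increments:
    - [[1,0.002,0,-0.04,0],[1,0,0,-0.04,0],[1,0,0,-0.04,0],[1,0,0,0,0],[1,-0.0044,-0.0195,0,0],[1,-0.0044,-0.0195,0,0],[1,-0.002,-0.01,0,0],[1,0,0,0,0]]

```text
t: 6.35
tcp_pos: [0.6436, 0.01, 0.0631]
tool_rot: [0.78, 0.626, 0.001, 0.001]
force: [0.8, -0.7, 0.1]
finger_gap: 0.003
gripper_force: 0.0
```

>>> move_arm:
  increments:
    - [[1,-0.0011,-0.005,0,0],[1,-0.0011,-0.005,0,0],[1,-0.0011,-0.005,0,0],[1,-0.0011,-0.005,0,0],[1,-0.0011,-0.005,0,0],[1,-0.0011,-0.005,0,0]]

```text
t: 6.95
tcp_pos: [0.6361, -0.0181, 0.0614]
tool_rot: [0.779, 0.627, 0.0, -0.0]
force: [0.4, 3.6, 0.7]
finger_gap: 0.004
gripper_force: 0.0
```

```bash
cat > look.py <<'E'
from h import *
import sys
s=manip.snapshot("top");hsv=cv2.cvtColor(s["img"],cv2.COLOR_RGB2HSV)
org=((hsv[...,1]>150)&(hsv[...,0]>5)&(hsv[...,0]<18)).astype(np.uint8)
p,st=pick(s,org,(360,170,450,300));print(st);c,e,a=ang(world(s,p,.012));print(c,e,a)
n=np.array([-.2215,-.975]);v=np.array([.588,-.2055])-c
print("gap",v@n-.005,"lat",v@[.975,-.2215])
s=manip.snapshot("scene");cv2.imwrite(sys.argv[1],cv2.resize(s["img"][140:440,120:520,::-1],(800,600)))
print(manip.sense()["force"])
E
python3 look.py pics/s3.png
```

```text
[384 200  14  46 214]
[ 0.6087 -0.1364] [np.float64(0.0087), np.float64(0.0877)] -11.9
gap 0.06695754999999999 lat -0.004876850000000052
[0.06272477 0.55363757 0.18112032]
```

View pics/s3.png

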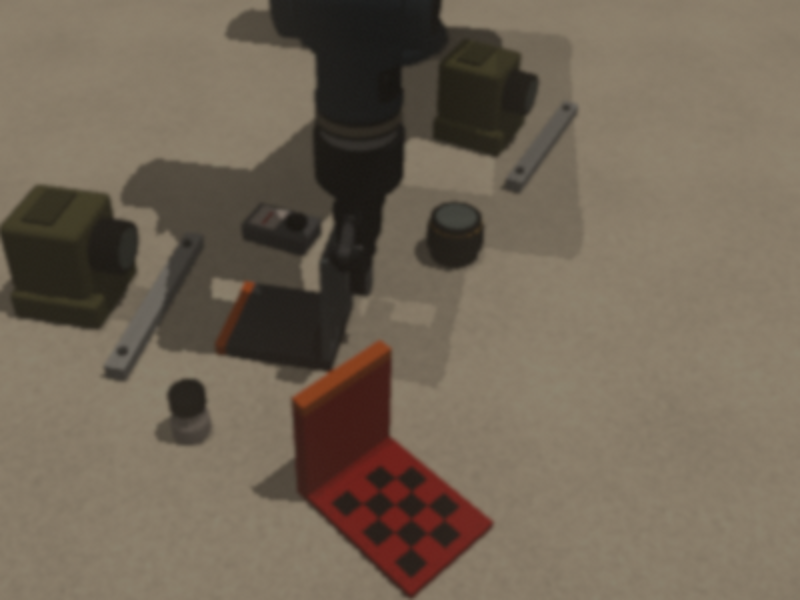

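The target is sliding flat on its foot at about 3.6 N, with a gap of about 67 mm.

>>> move_arm:
  increments:
    - [[1,-0.0013,-0.006,0,0],[1,-0.0013,-0.006,0,0],[1,-0.0013,-0.006,0,0],[1,-0.0013,-0.006,0,0],[1,-0.0013,-0.006,0,0],[1,-0.0013,-0.006,0,0],[1,-0.0013,-0.006,0,0],[1,-0.0013,-0.006,0,0]]

```text
t: 7.85
tcp_pos: [0.6255, -0.0666, 0.0613]
tool_rot: [0.779, 0.627, -0.0, -0.0]
force: [0.3, 3.3, -0.1]
finger_gap: 0.001
gripper_force: 0.0
```

```bash
python3 look.py pics/s4.png
```

```text
[414 219   7  23  43]
[ 0.595  -0.1854] [np.float64(0.0048), np.float64(0.0422)] -13.6
gap 0.01614799999999998 lat -0.0023728500000000105
[-0.02314968 -0.88969588  0.05625627]
```

>>> move_arm:
  increments:
    - [[1,-0.0007,-0.003,0,0],[1,-0.0007,-0.003,0,0],[1,-0.0007,-0.003,0,0],[1,-0.0007,-0.003,0,0],[1,-0.0003,-0.0015,0,0]]

```text
t: 8.45
tcp_pos: [0.6225, -0.0798, 0.0613]
tool_rot: [0.779, 0.627, -0.0, -0.0]
force: [1.1, 2.7, -0.1]
finger_gap: 0.001
gripper_force: 0.0
```

>>> move_arm:
  increments:
    - [[1,-0.0003,-0.0012,0,0],[1,-0.0003,-0.0012,0,0]]

```text
t: 8.65
tcp_pos: [0.622, -0.082, 0.0613]
tool_rot: [0.779, 0.627, 0.0, -0.0]
force: [0.6, 2.0, 0.5]
finger_gap: -0.001
gripper_force: 0.0
```

>>> move_arm:
  increments:
    - [[1,-0.0002,-0.001,0,0],[1,-0.0002,-0.001,0,0]]

```text
t: 8.85
tcp_pos: [0.6216, -0.0838, 0.0614]
tool_rot: [0.779, 0.627, 0.0, -0.0]
force: [0.6, 4.8, 1.9]
finger_gap: 0.0
gripper_force: 0.0
```

Run:
```python
from h import *
s=manip.snapshot("top");a=s["img"][170:290,360:520,::-1]
s2=manip.snapshot("scene");b=s2["img"][240:360,160:320,::-1]
f=lambda i:cv2.resize(i,(400,300),interpolation=cv2.INTER_CUBIC)
cv2.imwrite("pics/c5.png",cv2.convertScaleAbs(np.hstack([f(a),f(b)]),alpha=1.8));print(manip.sense()["force"])
```

```text
[1.45313169 2.17344405 0.10708545]
```

View pics/c5.png

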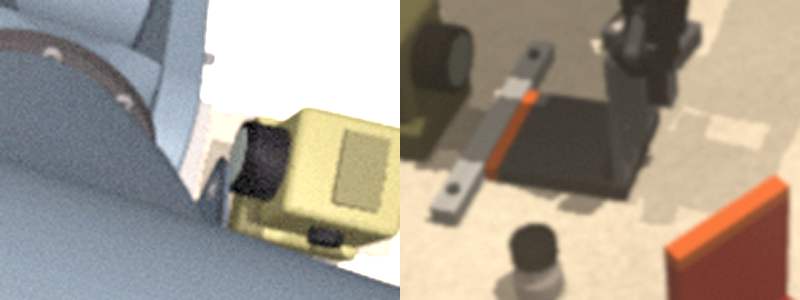

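The right crop shows the orange toe right at the bar, from (530,97) to (492,172). I'll nudge it in 1 mm steps while watching the force.

>>> move_arm:
  increments:
    - [[1,-0.0002,-0.001,0,0],[1,0,0,0,0]]

```text
t: 9.15
tcp_pos: [0.6216, -0.0848, 0.0615]
tool_rot: [0.779, 0.627, 0.0, 0.0]
force: [1.6, 4.3, 1.7]
finger_gap: 0.0
gripper_force: 0.0
```

>>> move_arm:
  increments:
    - [[1,-0.0002,-0.001,0,0],[1,0,0,0,0]]

```text
t: 9.35
tcp_pos: [0.6214, -0.0858, 0.0615]
tool_rot: [0.779, 0.627, 0.0, 0.0]
force: [1.9, 4.1, 2.7]
finger_gap: -0.0
gripper_force: 0.0
```

The force is rising upward, so the toe is on the bar and the heel is starting to lift. I'll back off so it settles, lift clear, and check.

>>> move_arm:
  increments:
    - [[1,0.0003,0.0015,0,0],[1,0.0003,0.0015,0,0],[1,0.001,0.005,0,0],[1,0.006,0.025,0,0],[1,0.009,0.04,0,0],[1,0,0,0.04,0],[1,0,0,0.04,0],[1,0,0.04,0.03,0]]

```text
t: 10.15
tcp_pos: [0.6396, 0.0232, 0.1734]
tool_rot: [0.78, 0.625, 0.0, 0.002]
force: [0.8, -0.5, 0.8]
finger_gap: -0.001
gripper_force: 0.0
```

>>> move_arm:
  increments:
    - [[1,0,0.048,0,0],[1,0,0.048,0,0],[1,0,0.048,0,0],[1,0,0.048,0,0]]

```text
t: 10.55
tcp_pos: [0.6376, 0.2203, 0.1715]
tool_rot: [0.779, 0.627, -0.0, 0.001]
force: [1.2, -0.1, -0.2]
finger_gap: 0.003
gripper_force: 0.0
```

Run:
```python
from h import *
s=manip.snapshot("top");a=s["img"][170:290,340:500,::-1];hsv=cv2.cvtColor(s["img"],cv2.COLOR_RGB2HSV)
org=((hsv[...,1]>150)&(hsv[...,0]>5)&(hsv[...,0]<18)).astype(np.uint8)
p,st=pick(s,org,(380,170,450,300));c,e,g=ang(world(s,p,.012));v=np.array([.588,-.2055])-c
print(c,e,g,"gap",v@[-.2215,-.975]-.005,"lat",v@[.975,-.2215])
s2=manip.snapshot("scene");b=s2["img"][240:360,160:320,::-1]
for l in("lens","meter","canister"):print(l,[np.round(d["xyz"],3).tolist() for d in manip.mark_of(l,"scene")][:1])
f=lambda i:cv2.resize(i,(400,300),interpolation=cv2.INTER_CUBIC)
cv2.imwrite("pics/c6.png",cv2.convertScaleAbs(np.hstack([f(a),f(b)]),alpha=1.5))
```

```text
[ 0.5946 -0.2025] [np.float64(0.0093), np.float64(0.0893)] -12.3 gap -0.0006131000000000131 lat -0.005770500000000055
lens [[0.506, 0.081, 0.002]]
meter [[0.476, -0.104, 0.0]]
canister [[0.748, -0.162, -0.0]]
```

View pics/c6.png

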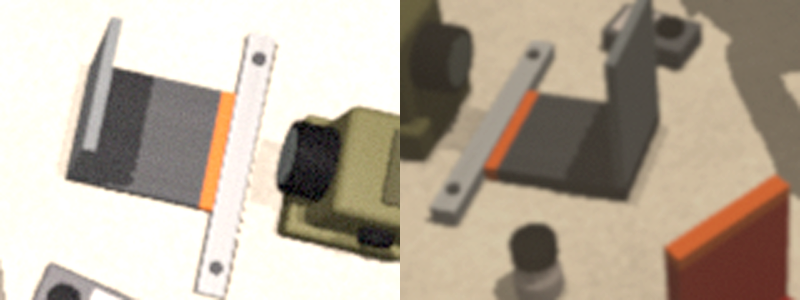

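Both crops show the target upright with its whole toe against the bar, from (228,95) to (208,208) in the left crop. The other objects haven't moved, so I'm handing it in.

```bash
python3 -c "
from station import manip
print(manip.sign_off())"
```

```text
the job is handed in; nothing more can be done
None
```

The target is upright with its whole toe flush against the rightmost stop bar, the lens, meter and canister have not moved, and I handed the job in at about 11 s; the sign-off gave no verdict.

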